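# Hang a parts bin on the slat board and snap it home

## Task

Hang the loose grey parts bin from the top groove of the wooden slat board, fully on the board in the free space beside the bin that already hangs there: tilt its front up, work the hook on its back into the groove, swing it down, and press its front rim until the spring clip at its lower back snaps in and the bin hangs level and flush like its neighbour. Let go of it, and leave the other things on the bench where they are.

Things in the scene. Friction and masses are not known exactly. Their poses are not given: they have to be found in the camera images.
- slat_board: Fixed stand of pale wood, board 340 mm wide, slatted front toward the robot. Origin on the bench top below the board's middle, in the plane of the slat faces; x points into the board, y along the grooves, z up. Level slats 6 mm thick, faces at x 0: z 75-112, 132-189, 209-249 mm (board's top). Foot 110 mm wide, 18 high, reaches to x -35.
- groove (a point): Middle of the top groove's mouth, in the slat faces: x 0, z 199 mm in slat_board's frame. The mouth spans z 189 to 209 and the board's whole width; the lower groove z 112 to 132. Behind each mouth is a hollow, x 6 to 30 mm, that reaches 16 mm higher than the mouth behind the slat above and 6 mm lower behind the slat below.
- bin: The loose parts bin: grey plastic, open top, 0.09 to 0.14 kg. Origin: centre of its underside; x points to its back (hook side), y across, z up. 60 mm wide: grip it across the outside of its side walls. Walls 4 mm. Back face at x 60. Sides 66 mm high from x 60 to -22, then falling to 42 mm at x -60. It stands upright at the start. Hung home, its origin is at x -60, z 126 mm in slat_board's frame.
- bin_hook (a point): Top middle of the lip of the hook on the bin's back: x 70, z 87 mm in the bin's frame. 48 mm wide: a neck, z 62 to 66, runs back from the back face; its underside is level to x 66, then rises to x 72, z 73; upright lip x 68.5 to 72, z up to 87. The lip is taller than the groove mouth: the hook enters only with the bin's front tilted up 20 degrees or more; 30 is easy.
- bin_clip_tip (a point): Middle of the sprung steel clip low on the bin's back: x 70, z 5 mm in the bin's frame; 18 mm wide, reaches to x 76, z 1 to 8.5; gives downward up to 6 mm. It snaps in behind the lower edge of the middle slat. Until then it holds the hooked bin nose-up by 7 or 8 degrees, and the bin's weight does not push it in.
- bin_rim (a point): Top middle of the bin's front rim, where one presses: x -61, z 42 mm in the bin's frame; the rim is 60 mm wide (y) and 10 mm deep (x -66 to -56). 5 to 12 N straight down on it snaps the hooked bin home (the rim sinks about 15 mm); 25 N does no harm.
- hung_bin: A bin of the same shape, already hanging seated in the top groove, fixed; same frame as bin. It hangs anywhere from 100 mm left to 100 mm right of the board's middle; the wider free part of the groove is on the other side.
- tape_measure: Grey pocket tape measure standing on the bench, 36 x 83 x 66 mm high, origin under its centre. Bystander.
- tape_roll: Roll of masking tape lying flat, 105 mm across, 25 mm high, on the thin board at the left, origin under its centre. Bystander.
- tool_holder: Steel taper tool holder standing upright, 46 mm across, 120 mm high, origin under its centre. Bystander.
- spanner: Open-ended spanner lying flat, 180 mm long, 7 mm high, origin under its centre. Bystander.
- offcut: Wood offcut lying flat, 50 x 110 x 18 mm, origin under its centre. Bystander.

How it is judged (in metres and radians):
On the way:
1. the hook's lip is up behind the top slat while the bin is still tilted front-up (x of bin_hook in the frame of slat_board above 0.004 m and z of bin_hook in the frame of slat_board above 0.211 m and angle between bin's own z axis and vertical above 0.09 rad).
At the end, for the whole second after the job is handed in: The bin hangs in the top groove, clip snapped in: origin within 4 mm of x -60.5 and 4.5 mm of z 126 mm in the board's frame, parallel to the board within 0.06 rad, no more than 6 mm past the board's ends, at rest and not touched by the robot (angle between the z axis of bin and the z axis of slat_board, either way round below 0.06 rad and x of bin in the frame of slat_board between -0.0645 and -0.0565 m and z of bin in the frame of slat_board between 0.1215 and 0.131 m and y of bin in the frame of slat_board between -0.146 and 0.146 m and angle between the x axis of bin and the x axis of slat_board, either way round below 0.06 rad and linear speed of bin below 0.01 m/s and angular speed of bin below 0.05 rad/s and contact force between bin and the arm below 0.1 N and contact force between bin and the fingers below 0.1 N).
It fails at once if the tape measure is moved by more than 25 mm (distance of tape_measure from where it was at the start of the episode above 0.025 m).
It fails at once if the tape roll is moved by more than 25 mm (distance of tape_roll from where it was at the start of the episode above 0.025 m).
It fails at once if the tool holder is moved by more than 25 mm (distance of tool_holder from where it was at the start of the episode above 0.025 m).
It fails at once if the offcut is moved by more than 25 mm (distance of offcut from where it was at the start of the episode above 0.025 m).
It fails at once if the spanner is moved by more than 25 mm (distance of spanner from where it was at the start of the episode above 0.025 m).
It also fails if it takes over 51 s, if anything falls off the work surface, if the arm or the gripper's body presses on something with over 40 N, if the wrist force passes 120 N, or if a joint passes its speed limit or range.

## Robot

A 6-joint arm with a two-finger parallel gripper is mounted at the origin on a cart in front of the work surface, level with it; the furniture and walls round the work are solid. World frame = base frame: x ahead of the robot, y to its left, z up, the work surface at z = 0. Lengths are in m, angles in degrees, forces in N, time in s.
With the tool pointing down it reaches from about 0.375 to 0.975 m from the base axis. Payload 3.8 kg.
Tool frame: the origin (TCP) lies at the very end of the fingers, on their centre line; the grasp point (between the pads) lies 19 mm behind it; z points along the fingers, y is the line along which they close (so a half turn about z gives the same grasp; the last joint's range is limited). The gripper opens to 85 mm and grips with 20 to 120 N. Pads are 22 mm wide; open, the fingers measure 114 mm over their backs; the gripper's body (76 mm by 85 mm) begins 54 mm behind the grasp point. The pads swing forward as they close: fully open they stand 13 mm farther back than shut.
Start: joints at [-73.218, 15.12, 91.902, -0, 72.978, -2.114], TCP at [0.219, -0.639, 0.231] pointing down, gripper open.
Joint ranges: [-150.88, 150.88], [-54.13, 125.18], [17.81, 147.31], [-75.09, 255.09], [0, 152.58], [-146.25, 146.25]. Speed limits (degrees/s): [147.25, 147.25, 180, 180, 180, 180].

## Interface

Orientations are given as a 3x3 rotation matrix whose columns are the frame's x, y, z axes.
In Python, from station import bot, cams gives the robot as it stands.
- The arm moves only by the tool jog_arm, never from a script. Its argument "commands" is text: rows parted by semicolons, each of 5 numbers parted by spaces: the finger opening in mm, from 0 to 85.4, then the shift along the world's x, y, z each as a share of 250 mm, from -1 to 1, then the turn about the world's z as a share of 2 pi rad, from -1 to 1. In form: jaw dx dy dz yaw; .... A call has 1 to 12 rows; each row is the pose to reach, as a shift and turn from the pose commanded when the call began, turning the shorter way round; what a row does not reach only later rows make up. A row lasts 1/10 s, in which the tool goes at most 50 mm and 8.59 degrees, less where a joint would pass 70% of its speed; a pose out of reach is approached as far as the arm can. A call with a number of a shift or a turn outside -1 to 1 is refused whole. A call with a gripper value outside its range is refused whole. The fingers move at their own pace and stop on an object; "force" is the grip in N (left out, the last holds). Time passes only in rows, so rows that repeat a pose let the fingers close. It gives the time, the measured TCP pose, the force, the opening and the grip force at its end, in the units of the state.
- bot.get_state(): the state, without advancing time (a new reading comes with each control period).
- cams.capture(name): name is "side" or "top"; returns a dict with "img" (384x512x3 uint8, red, green, blue), "camera_matrix" (3x3 intrinsics, pixels), "k1" (the pictures are not rectified: a ray, as slopes to the right and down, at radius r is drawn at 1 + k1 r^2 times it, then the intrinsics apply), "rvec" (rotation vector, rad) and "tvec" (3), from world to camera coordinates, as OpenCV has them. Camera axes: x right, y down, z forward; pixel columns grow to the right and rows downward; lengths in m; the calibration is good to about 2 mm. A picture is of the moment at which its call begins. There is no depth.
- bot.sign_off(): hands the job in; it is judged then, once.
The state is a dict: "time": time; "qpos": joint angles; "qd": joint speeds; "tau": joint torques, N m; "tool_pos": TCP position; "eef_rot": TCP orientation; "ft_force": force on the tool from outside, world axes, zero at the start; "torque": the same for the moment, N m; "opening": finger opening in m; "gripper_force": force on a finger pad.
Only numpy, scipy, OpenCV 4.12 (cv2) and the standard library are available. Lean on these libraries where they do the work, as an engineer would, in place of code of your own. Each camera call takes 0.05 s, during which the arm holds its last target. There are 200 camera calls.

## Working session

There is one attempt and no reset: what is moved stays moved. The work goes in short steps, Python scripts to look and compute and a tool call to move; the robot and the scene stay as the last step left them, time stands still between calls to the robot, and variables do not carry over. Pictures are saved under pics/ and viewed, at most 10 in all, crops included, and the job is handed in when it is done.

Besides the shell and the picture viewer there is one more tool, called after "Request:" as name(argument=value, ...) on one line, values as JSON. jog_arm: Moves the arm, as the interface text tells. Shift numbers are shares of 250 mm and turn numbers shares of 2 pi rad, none past 1 either way. Its arguments: {"type":"object","properties":{"commands":{"type":"string"},"force":{"type":"number"}},"required":["commands"]}

```bash
mkdir -p pics; ls; cat > h.py <<'E'
import numpy as np, cv2
from station import bot, cams
def cap(n,name=None):
    c=cams.capture(n)
    if name: cv2.imwrite(f'pics/{name}.png',c['img'][:,:,::-1])
    return c
def ray(c,uv):
    K=c['camera_matrix'];k=c['k1'];R=cv2.Rodrigues(np.array(c['rvec'],float))[0];t=np.array(c['tvec'],float).ravel()
    D=np.array([k,0,0,0.]);p=cv2.undistortPoints(np.array(uv,float).reshape(-1,1,2),K,D)[:,0]
    d=np.c_[p,np.ones(len(p))]@R; return -R.T@t, d/np.linalg.norm(d,axis=1)[:,None]
def onz(c,uv,z):
    o,d=ray(c,uv); return o+d*((z-o[2])/d[:,2])[:,None]
def proj(c,P):
    return cv2.projectPoints(np.array(P,float).reshape(-1,3),np.array(c['rvec'],float),np.array(c['tvec'],float),c['camera_matrix'],np.array([c['k1'],0,0,0.]))[0][:,0]
def tri(c1,a,c2,b):
    o1,d1=ray(c1,a);o2,d2=ray(c2,b);out=[]
    for i in range(len(d1)):
        A=np.c_[d1[i],-d2[i]];s=np.linalg.lstsq(A,o2-o1,rcond=None)[0]
        p,q=o1+s[0]*d1[i],o2+s[1]*d2[i];out.append(np.r_[(p+q)/2,np.linalg.norm(p-q)])
    return np.array(out)
E
python3 - <<'E'
from h import *
for n in('top','side'):
    c=cap(n,n+'0'); print(n,ray(c,[[256,192]]),c['k1'],c['camera_matrix'][0,0])
    cv2.imwrite(f'pics/{n}0.png',cv2.resize(c['img'][:,:,::-1],(800,600),interpolation=cv2.INTER_CUBIC))
print(bot.get_state())
E
```

```text
pics
top (array([ 0.4383963 , -0.0519876 ,  1.29872074]), array([[ 0.12140163, -0.00457111, -0.99259294]])) -0.1616489119059539 471.5730486056653
side (array([0.27205415, 1.02161679, 0.94281033]), array([[ 0.21334991, -0.78276699, -0.58460043]])) -0.07484349938448863 468.212040445221
{'time': 0.1, 'qpos': array([-7.32172556e+01,  1.51674563e+01,  9.19723196e+01,  7.47669292e-04,
        7.29774767e+01, -2.11367263e+00]), 'qd': array([-0.06038656, -0.01300258, -0.07955117, -0.01286472,  0.01028572,
       -0.05412841]), 'tau': array([ 7.47930480e-04, -5.16706395e+01, -3.68587911e+01,  4.53725318e-05,
        6.33823147e-03, -7.17179455e-05]), 'tool_pos': array([ 0.21842502, -0.63799605,  0.23006623]), 'eef_rot': array([[ 9.46106880e-01,  3.23854036e-01, -5.78950620e-04],
       [ 3.23854542e-01, -9.46104848e-01,  1.96287966e-03],
       [ 8.79385123e-05, -2.04458974e-03, -9.99997906e-01]]), 'ft_force': array([-0.39480032, -0.11131781,  0.15659197]), 'torque': array([ 0.0131407 , -0.00185733,  0.03909503]), 'gripper_force': 0.0, 'opening': 0.08529074371328874}
```

View pics/top0.png

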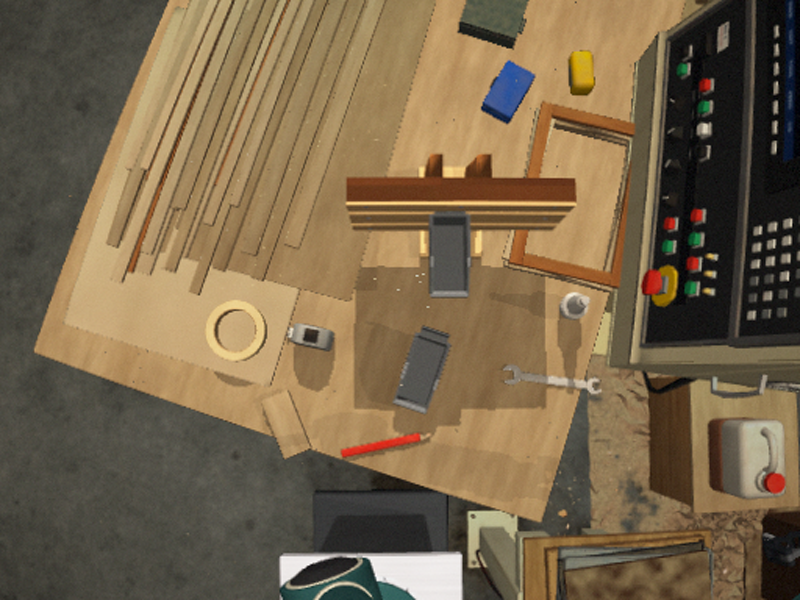

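View pics/side0.png

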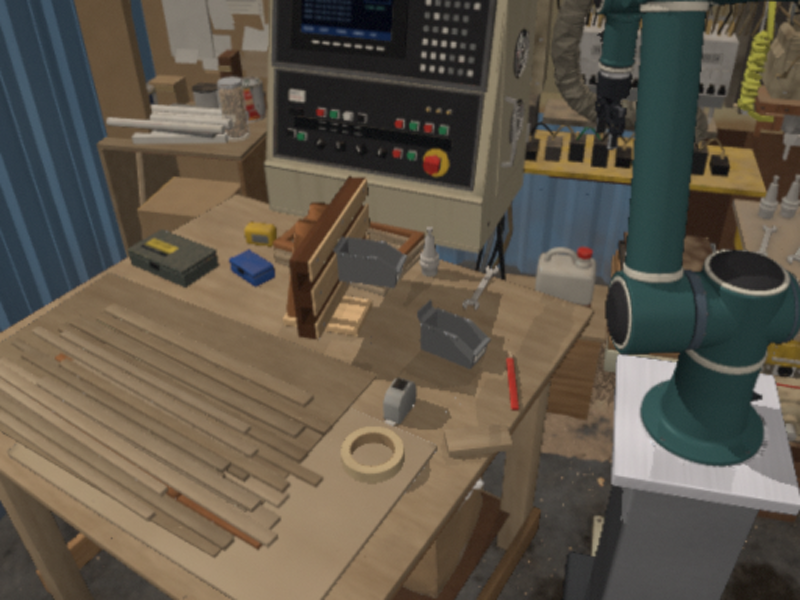

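```bash
python3 - <<'E'
from h import *
for n,(x,y,w,h) in dict(top=(210,108,180,148),side=(178,108,150,132)).items():
    c=cap(n,n+'1'); cv2.imwrite(f'pics/{n}1c.png',cv2.resize(c['img'][y:y+h,x:x+w,::-1],None,fx=4,fy=4,interpolation=cv2.INTER_CUBIC))
E
```

```text
(no output)
```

View pics/top1c.png

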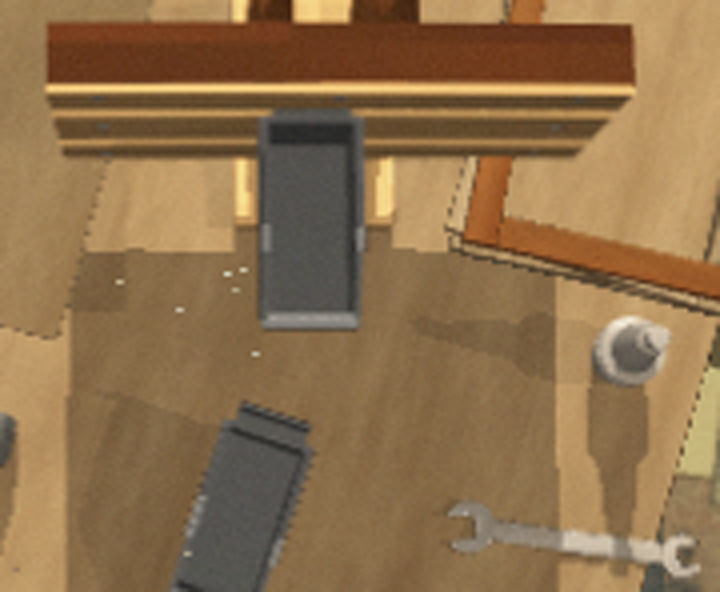

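View pics/side1c.png

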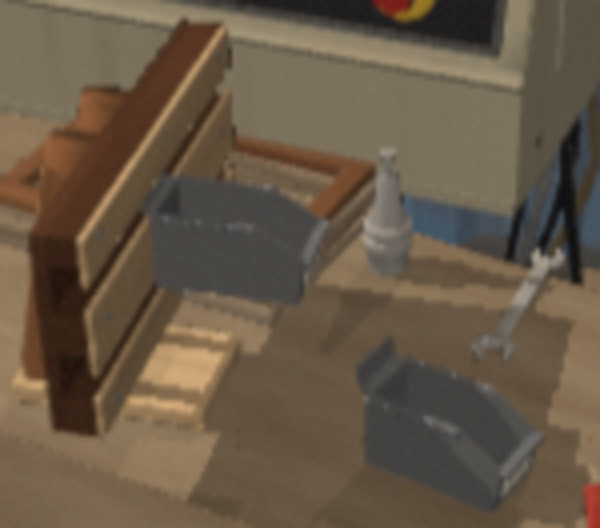

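```bash
python3 - <<'E'
from h import *
t=cap('top');s=cap('side')
T=lambda L:np.array(L,float)/4+[210,108]-.375
S=lambda L:np.array(L,float)/4+[178,108]-.375
np.set_printoptions(precision=4,suppress=True)
print('board top L,R plane',onz(t,T([[46,95],[634,95]]),.249))
print('tri',tri(t,T([[46,95],[634,95]]),s,S([[79,241],[229,33]])))
print('hung rim L/R',onz(t,T([[262,327],[358,327]]),.168), 'tri', tri(t,T([[262,327]]),s,S([[308,275]])))
# loose bin by mask in top
im=cv2.cvtColor(t['img'],cv2.COLOR_RGB2HSV);m=((im[:,:,1]<70)&(im[:,:,2]<140)).astype(np.uint8)
m[:205]=0;m[270:]=0;m[:,:240]=0;m[:,300:]=0
n,l,st,ce=cv2.connectedComponentsWithStats(m);i=1+st[1:,4].argmax();print(st[i],ce[i])
cs=cv2.findContours((l==i).astype(np.uint8),0,1)[0][0]
print('rect',cv2.boxPoints(cv2.minAreaRect(cs)),cv2.minAreaRect(cs))
hk=T([[243,404],[310,428]]);print('hook z87',onz(t,hk,.087),'tri',tri(t,hk,s,S([[363,368],[390,340]])))
bc=T([[229,424],[312,455]]);print('back top z66',onz(t,bc,.066))
print('tri L',tri(t,bc[:1],s,S([[365,400]])))
b=cv2.resize(t['img'][195:275,240:300,::-1],None,fx=7,fy=7,interpolation=cv2.INTER_CUBIC);cv2.imwrite('pics/b.png',b)
E
```

```text
board top L,R plane [[ 0.7072  0.0212  0.249 ]
 [ 0.705  -0.3173  0.249 ]]
tri [[ 0.7081  0.0214  0.2508  0.0026]
 [ 0.7052 -0.3191  0.2428  0.0028]]
hung rim L/R [[ 0.5826 -0.1035  0.168 ]
 [ 0.5819 -0.1617  0.168 ]] tri [[ 0.5828 -0.1041  0.1594  0.0017]]
[ 251  209   37   56 1179] [270.1917 235.8227]
rect [[250.2 257.4]
 [267.  207. ]
 [290.1 214.7]
 [273.3 265.1]] ((270.1499938964844, 236.05001831054688), (24.349536895751953, 53.12626266479492), 18.43494987487793)
hook z87 [[ 0.543  -0.0941  0.087 ]
 [ 0.5269 -0.1371  0.087 ]] tri [[ 0.5404 -0.0946  0.0865  0.0053]
 [ 0.5266 -0.1374  0.0847  0.001 ]]
back top z66 [[ 0.5318 -0.0855  0.066 ]
 [ 0.5107 -0.1396  0.066 ]]
tri L [[ 0.533  -0.0854  0.0634  0.0021]]
```

View pics/b.png

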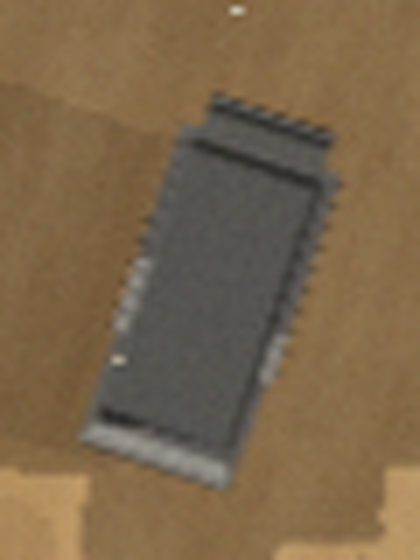

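```bash
python3 - <<'E'
from h import *
np.set_printoptions(precision=4,suppress=True)
t=cap('top');s=cap('side')
B=lambda L:np.array(L,float)/7+[240,195]-.43
f=onz(t,B([[80,440],[228,487]]),.042);b=onz(t,B([[180,130],[340,183]]),.066)
print(f,b,np.linalg.norm(f[0]-f[1]),np.linalg.norm(b[0]-b[1]))
hk=np.array([[0.543,-0.0941],[0.5269,-0.1371]]).mean(0)
F=f.mean(0)[:2];K=b.mean(0)[:2];x=K-F;L=np.linalg.norm(x);x/=L
print('len',L,'yaw',np.degrees(np.arctan2(x[1],x[0])), 'yaw from hook-F',np.degrees(np.arctan2(*(hk-F)[::-1])),'yaws cross',[np.degrees(np.arctan2((p[0]-p[1])[1],(p[0]-p[1])[0]))-90 for p in(f,b)])
print('origin est',F+x*66,K-x*60,hk-x*70)
S=lambda L:np.array(L,float)/4+[178,108]-.375
print('rim tri',tri(t,B([[80,440],[228,487]]),s,S([[500,478],[543,437]])))
T=lambda L:np.array(L,float)/4+[210,108]-.375
print('holder top',onz(t,T([[650,335]]),.12),'mid',onz(t,T([[628,352]]),.04))
st=bot.get_state();R=st['eef_rot'];print('tool y dir',np.degrees(np.arctan2(R[1,1],R[0,1])))
E
```

```text
[[ 0.4176 -0.0425  0.042 ]
 [ 0.3992 -0.0982  0.042 ]] [[ 0.5331 -0.0813  0.066 ]
 [ 0.5125 -0.141   0.066 ]] 0.05875752591449727 0.06308335485024302
len 0.12141719957826902 yaw -19.636638365686238 yaw from hook-F -19.677007346602014 yaws cross [np.float64(-18.304997337016076), np.float64(-19.07541905107115)]
origin est [ 62.57   -22.2499] [-55.9878  20.0521] [-65.394   23.4082]
rim tri [[ 0.4193 -0.0422  0.0424  0.0034]
 [ 0.3983 -0.0984  0.0413  0.0017]]
holder top [[ 0.5809 -0.3533  0.12  ]] mid [[ 0.5791 -0.358   0.04  ]]
tool y dir -71.10517143817452
```

Request:
jog_arm(commands="85 0.48 1 0 -0.106; 85 0.48 1 0 -0.106; 85 0.48 1 0 -0.106; 85 0.48 1 0 -0.106; 85 0.48 1 0 -0.106; 85 0.48 1 0 -0.106; 85 0.48 1 0 -0.106; 85 0.48 1 0 -0.106", force=20)

```text
time: 1.2
tool_pos: [0.3389, -0.3885, 0.2317]
eef_rot: [[0.945, -0.328, 0.0], [-0.328, -0.945, -0.001], [0.001, 0.001, -1.0]]
ft_force: [0.6, -0.0, 0.7]
opening: 0.0846
gripper_force: 0.0
```

Request:
jog_arm(commands="85 0.48 1 0 0; 85 0.48 1 0 0; 85 0.48 1 0 0; 85 0.48 1 0 0; 85 0.48 1 0 0; 85 0.48 1 0 0; 85 0.48 1 0 0; 85 0.48 1 0 0")

```text
time: 2.0
tool_pos: [0.4589, -0.1395, 0.2313]
eef_rot: [[0.944, -0.329, -0.0], [-0.329, -0.944, -0.001], [0.0, 0.001, -1.0]]
ft_force: [0.5, -0.5, -1.0]
opening: 0.0847
gripper_force: 0.0
```

Request:
jog_arm(commands="85 0 0.2 -0.2 0; 85 0 0.2 -0.4 0; 85 0 0.2 -0.4 0; 85 0 0.2 -0.4 0; 85 0 0.2 -0.4 0; 85 0 0.2 -0.4 0; 85 0 0.2 -0.4 0")

```text
time: 2.7
tool_pos: [0.4601, -0.0898, 0.1333]
eef_rot: [[0.944, -0.331, 0.004], [-0.331, -0.944, -0.001], [0.004, -0.0, -1.0]]
ft_force: [0.0, 1.1, 0.2]
opening: 0.0851
gripper_force: 0.0
```

Request:
jog_arm(commands="85 0 0 -0.1 0; 85 0 0 -0.2 0; 85 0 0 -0.3 0; 85 0 0 -0.4 0; 85 0 0 -0.436 0; 85 0 0 -0.436 0; 60 0 0 -0.436 0; 55 0 0 -0.436 0; 50 0 0 -0.436 0; 50 0 0 -0.436 0; 50 0 0 -0.436 0; 50 0 0 -0.436 0", force=20)

```text
time: 3.9
tool_pos: [0.4603, -0.0891, 0.024]
eef_rot: [[0.944, -0.33, 0.003], [-0.33, -0.944, -0.001], [0.003, -0.0, -1.0]]
ft_force: [0.1, -0.7, 5.7]
opening: 0.06
gripper_force: 23.5
```

Request:
jog_arm(commands="50 0 0 0 0; 50 0 0 0.05 0; 50 0 0 0.1 0; 50 0 0 0.15 0; 50 0 0 0.2 0; 50 0 0 0.25 0; 50 0 0 0.3 0; 50 0 0 0.35 0; 50 0 0 0.4 0; 50 0 0 0.4 0; 50 0 0 0.4 0; 50 0 0 0.4 0")

```text
time: 5.1
tool_pos: [0.458, -0.0885, 0.1216]
eef_rot: [[0.944, -0.33, -0.001], [-0.33, -0.944, 0.0], [-0.001, 0.0, -1.0]]
ft_force: [0.7, 0.2, -2.2]
opening: 0.0598
gripper_force: 22.8
```

```bash
python3 - <<'E'
from h import *
s=cap('side');x,y,w,h=178,68,150,150;cv2.imwrite('pics/s2.png',cv2.resize(s['img'][y:y+h,x:x+w,::-1],None,fx=4,fy=4,interpolation=cv2.INTER_CUBIC))
E
```

```text
(no output)
```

View pics/s2.png

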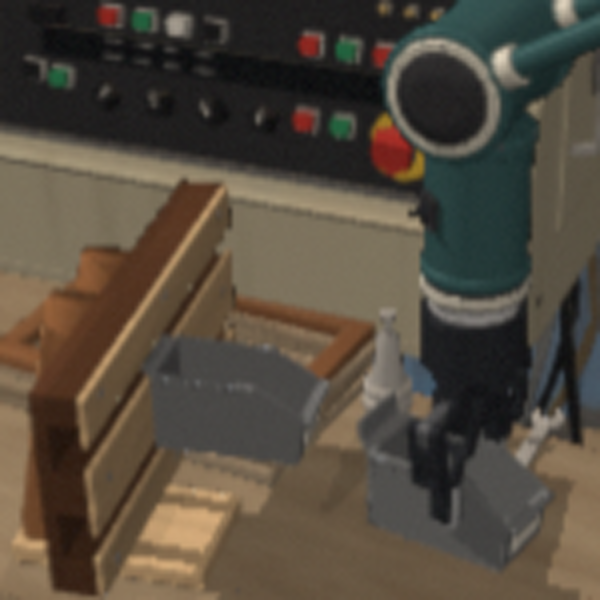

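Request:
jog_arm(commands="50 0 0 0.12 0; 50 0 0 0.24 0; 50 0 0 0.36 0; 50 0 -0.1 0.48 0.02; 50 0 -0.2 0.528 0.04; 50 0 -0.3 0.528 0.0525; 50 0.1 -0.4 0.528 0.0525; 50 0.2 -0.5 0.528 0.0525; 50 0.3 -0.6 0.528 0.0525; 50 0.4 -0.624 0.528 0.0525; 50 0.5 -0.624 0.528 0.0525; 50 0.56 -0.624 0.528 0.0525")

```text
time: 6.35
tool_pos: [0.5997, -0.245, 0.2524]
eef_rot: [[1.0, -0.007, -0.002], [-0.007, -1.0, 0.001], [-0.002, -0.001, -1.0]]
ft_force: [-0.4, -0.7, -0.5]
opening: 0.0597
gripper_force: 22.8
```

Request:
jog_arm(commands="50 0 0 0 0; 50 0 0 0 0; 50 0 0 0 0")

```text
time: 6.65
tool_pos: [0.5976, -0.2444, 0.2536]
eef_rot: [[1.0, -0.006, -0.002], [-0.006, -1.0, 0.0], [-0.002, -0.0, -1.0]]
ft_force: [0.4, -0.3, -1.2]
opening: 0.0595
gripper_force: 22.8
```

```bash
python3 - <<'E'
from h import *
ims=[]
for n,(x,y,w,h) in dict(side=(190,50,150,140),top=(240,60,150,140)).items():
    c=cap(n); ims.append(cv2.resize(c['img'][y:y+h,x:x+w,::-1],None,fx=2.66,fy=4,interpolation=cv2.INTER_CUBIC))
cv2.imwrite('pics/s3.png',np.hstack(ims))
E
```

```text
(no output)
```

View pics/s3.png

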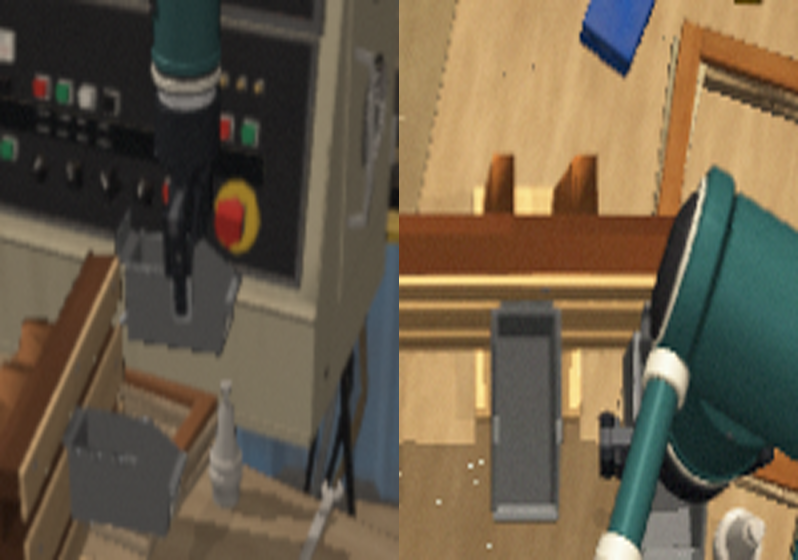

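Request:
jog_arm(commands="50 0.06 0 0 0; 50 0.096 0 0 0; 50 0.114 0 0.028 0; 50 0.132 0 0.056 0; 50 0.154 0 0.08 0; 50 0.176 0 0.104 0; 50 0.204 0 0.126 0; 50 0.232 0 0.148 0; 50 0.246 0 0.156 0; 50 0.246 0 0.156 0; 50 0.246 0 0.156 0")

```text
time: 7.85
tool_pos: [0.6608, -0.2446, 0.2935]
eef_rot: [[1.0, -0.006, 0.002], [-0.006, -1.0, -0.0], [0.002, 0.0, -1.0]]
ft_force: [-1.1, -0.6, -0.7]
opening: 0.0597
gripper_force: 22.3
```

```bash
python3 - <<'E'
from h import *
ims=[]
for n,(x,y,w,h) in dict(side=(190,50,150,140)).items():
    c=cap(n); ims.append(cv2.resize(c['img'][y:y+h,x:x+w,::-1],None,fx=4,fy=4,interpolation=cv2.INTER_CUBIC))
cv2.imwrite('pics/s4.png',np.hstack(ims))
E
```

```text
(no output)
```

View pics/s4.png

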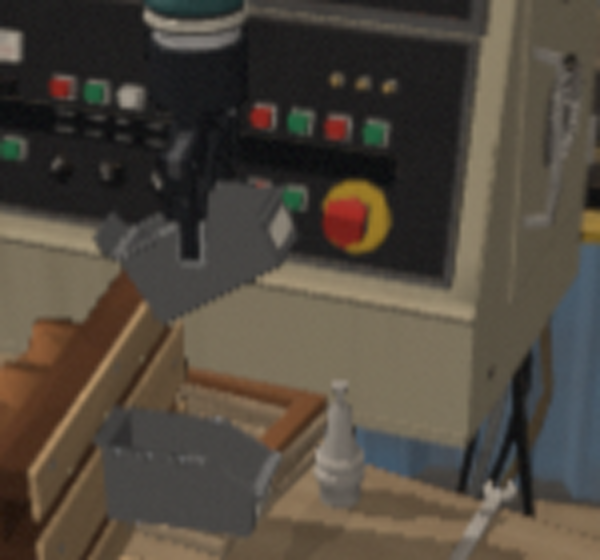

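```bash
python3 - <<'E'
from h import *
np.set_printoptions(precision=4,suppress=True)
c=cap('side')
uv=np.array([[163,320],[268,270],[122,252],[290,243]],float)/4+[190,50]-.375
o,d=ray(c,uv);P=o+d*((-.215-o[1])/d[:,1])[:,None];print(P)
v=P[1]-P[0];print(np.hypot(*v[[0,2]]),np.degrees(np.arctan2(v[2],-v[0])))
v=P[2]-P[0];print(np.hypot(*v[[0,2]]),np.degrees(np.arctan2(v[0],v[2])))
E
```

```text
[[ 0.6873 -0.215   0.2476]
 [ 0.6014 -0.215   0.3001]
 [ 0.7174 -0.215   0.3033]
 [ 0.5839 -0.215   0.3243]]
0.10068327658007654 31.41883814605676
0.06331741003758275 28.363297708057697
```

Request:
jog_arm(commands="50 -0.12 0 0 0; 50 -0.22 0 0 0; 50 -0.22 0 -0.1 0; 50 -0.22 0 -0.2 0; 50 -0.22 0 -0.3 0; 50 -0.22 0 -0.4 0; 50 -0.22 0 -0.452 0; 50 -0.22 0 -0.452 0; 50 -0.22 0 -0.452 0")

```text
time: 8.85
tool_pos: [0.6057, -0.2448, 0.1812]
eef_rot: [[1.0, -0.006, 0.001], [-0.006, -1.0, -0.0], [0.001, 0.0, -1.0]]
ft_force: [0.4, -0.7, -0.5]
opening: 0.0597
gripper_force: 22.3
```

```bash
python3 - <<'E'
from h import *
c=cap('side');x,y,w,h=190,80,150,130
cv2.imwrite('pics/s5.png',cv2.resize(c['img'][y:y+h,x:x+w,::-1],None,fx=4.5,fy=4.5,interpolation=cv2.INTER_CUBIC))
# predicted points near side of hook (y=-.221): lip tip, outer bottom, N ; mouth edges at y=-.221
st=bot.get_state();p=st['tool_pos'];print(p)
for o in[(.0801,.0231),(.077,.0249),(.0572,.0075),(.0265,-.046)]:
    q=proj(c,[[p[0]+o[0],-.221,p[2]+o[1]]])[0];print('pred',((q-[x,y]+.375)*4.5).round(0))
for z in(.209,.189,.249):
    print('board',z,((proj(c,[[.706,0.022,z],[.706,-.221,z]])-[x,y]+.375)*4.5).round(0))
E
```

```text
[ 0.60619278 -0.24503307  0.18199312]
pred [190. 274.]
pred [194. 273.]
pred [222. 297.]
pred [266. 366.]
board 0.209 [[ 46. 455.]
 [163. 267.]]
board 0.189 [[ 49. 482.]
 [165. 291.]]
board 0.249 [[ 40. 401.]
 [160. 217.]]
```

View pics/s5.png

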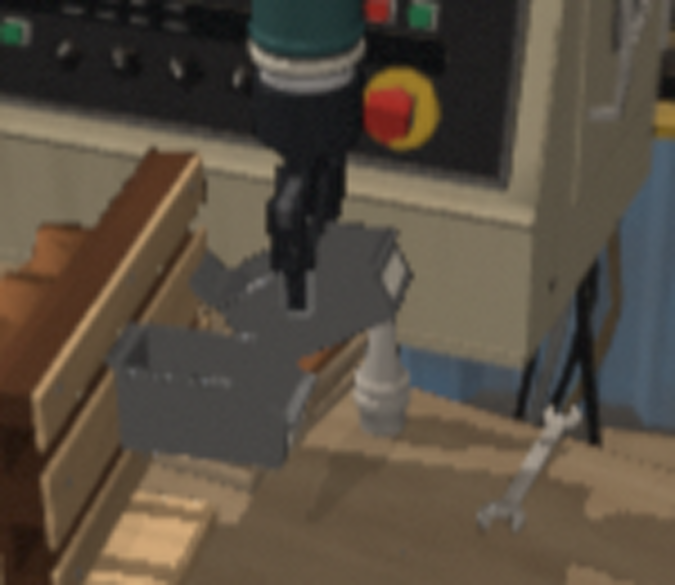

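Request:
jog_arm(commands="50 0.03 0 0 0; 50 0.06 0 0 0; 50 0.08 0 0 0; 50 0.095 0 0 0; 50 0.106 0 0 0; 50 0.106 0 0 0; 50 0.106 0 0 0")

```text
time: 9.6
tool_pos: [0.6249, -0.2449, 0.1794]
eef_rot: [[1.0, -0.006, -0.015], [-0.006, -1.0, 0.001], [-0.015, -0.001, -1.0]]
ft_force: [-21.0, 0.0, 6.7]
opening: 0.0599
gripper_force: 23.0
```

Request:
jog_arm(commands="50 0.01 0 0.008 0; 50 0.02 0 0.016 0; 50 0.03 0 0.024 0; 50 0.044 0 0.03 0; 50 0.054 0 0.03 0; 50 0.064 0 0.03 0; 50 0.064 0 0.03 0; 50 0.064 0 0.03 0")

```text
time: 10.4
tool_pos: [0.638, -0.2449, 0.1857]
eef_rot: [[1.0, -0.007, -0.022], [-0.007, -1.0, 0.002], [-0.022, -0.002, -1.0]]
ft_force: [-27.0, -0.6, 6.9]
opening: 0.06
gripper_force: 20.4
```

```bash
cat > tilt.py <<'E'
from h import *
def line(c,y0=-.215,lo=None,dbg=False):
    pass
def label(img):
    # light, unsaturated front-face patch of the loose bin in the side view
    hsv=cv2.cvtColor(img,cv2.COLOR_RGB2HSV)
    return hsv
E
python3 - <<'E'
from h import *
c=cap('side');cv2.imwrite('pics/s6full.png',c['img'][:,:,::-1])
a=cv2.imread('pics/s5.png');a=cv2.resize(a,(150,130),interpolation=cv2.INTER_AREA)
b=c['img'][80:210,190:340,::-1]
for im in(a,b):
    h=cv2.cvtColor(np.ascontiguousarray(im),cv2.COLOR_BGR2HSV)
    m=((h[:,:,1]<45)&(h[:,:,2]<125)&(h[:,:,2]>45)).astype(np.uint8)*255
    m[:45]=0;m[105:]=0;m[:,:20]=0;m[:,98:]=0
    m=cv2.morphologyEx(m,cv2.MORPH_OPEN,np.ones((2,2)))
    sub=m[45:105:2,20:98]
    print('\n'.join(''.join('#' if v else '.' for v in r) for r in sub));print()
E
```

```text
..............................................................................
..........................................####................................
...........................................##.................................
.....................................................##########...............
....................................................#################.........
...................................................##################.........
.......................................##..........###################........
..........................####.....######..........#################..........
.........................###################.....##################...##......
........................#####################....##################...##......
........................#####################....###################.##.......
..........................###################....######################.......
.............................#################..######################........
...............................######################################....
[... 2940 characters left out ...]
#########################################.................####......
.......###########################################.............#########......
........#########################################............##..######.......
........########################################..............#########.......
........########################################.............##########.......
........#######################################...............................
........######################################................................
...............##############################.................................
................................############..................................
```

```bash
python3 - <<'E'
from h import *
im=cv2.imread('pics/s6full.png');h=cv2.cvtColor(im,cv2.COLOR_BGR2HSV)
print('mouth edges at y',[(y,proj(cams.capture('side'),[[.706,y,.209],[.706,y,.189]]).round(1).tolist()) for y in(-.221,-.269)])
print('cols 216..256; letters=saturated, digits=V/12 grey')
for r in range(120,158): print(r,''.join(chr(48+min(9,h[r,c,2]//20)) if h[r,c,1]<60 else chr(97+h[r,c,2]//20) for c in range(212,262)))
E
```

```text
mouth edges at y [(-0.221, [[225.9, 138.9], [226.3, 144.3]]), (-0.269, [[230.3, 131.8], [230.6, 137.2]])]
cols 216..256; letters=saturated, digits=V/12 grey
120 ggggfeedeeeeeeeefhigeeedfgffe333211101111111chhhhh
121 ggggfedeeeeeeeeehjhfeeedffe443332111111111112fgggg
122 gggffeeeeeeeeeefiifeeeedff323433211111111111efffff
123 ggffeeeeeeeeeefhigeeeeedff323332211111111112fgggff
124 ggeeeeeeeeeeefhjgfeeeeedff212232111111111112fggggg
125 gfedeeeeeeeeegihfeeeeeffff212221111e21111112fggggg
126 ffeeeeeeeeeefiigeeeeeefggf211222112f31111122444444
127 feeeeeeeeeefhjgfeeeeeefggfc11222111331111223333333
128 edeeeeeeeeegihfeeeeeefgggfc11111111121113333333333
129 eeeeeeeeeefiifeeeeeefggggfe21111111112223333333333
130 eeeeeeeeeehigfeeeeeefgggggf21111111421233333333333
131 eeeeeeeeegihfeeeeeedefgfggf21111111321333333333333
132 eeeeeeeefiigeeeeeeddeffffgf21111e21111333333333333
133 eeeeeeeehigfeeeeeeddegffggf21111321111333333333333
134 eeeeeeegihfeeeeeedddfffefgf21111111111333333333333
135 eeeeeefiiffeeeeeed33ffeefgf21111111111333333333333
136 eeeeeehigfeeeeeedd33eeeeff421111111112333333333333
137 eeee
[... 446 characters left out ...]
dcdffee333334333333332111144333333333333
146 ihfeeeeeedddfgfeeee3333333333333322244333333333333
147 ifeeeeeeedcegfeeeeeee33333333333333344333333333333
148 gfeeeeeedcdfffeeeeeee43333333333333333333333333333
149 feeeeeedcdfgfeeeeeeeeee433333333333333333333333333
150 eeeeeeedcegfeeeeeeeeeeff33333333333333333333333333
151 eeeeeedddffeeeeeeeeeedfg43333333333333333333333333
152 eeeeee3334434344eeeeddefe333333333333333333333333f
153 eeeefe33333333333333334ed3333333333333333333333efg
154 eeeee3333333333333333333333333345443333333333eefgg
155 eeee333332233333333333333333333444433333333eeffggg
156 eee33333222333333333333333333333333333333ffffffggf
157 eed3333322233333333333333333333333333334fghhgggggf
```

Request:
jog_arm(commands="50 0 0 0.012 0; 50 0 0 0.012 0")

```text
time: 10.75
tool_pos: [0.6412, -0.245, 0.1893]
eef_rot: [[1.0, -0.007, -0.015], [-0.007, -1.0, 0.001], [-0.015, -0.001, -1.0]]
ft_force: [-17.6, -0.2, 3.0]
opening: 0.0603
gripper_force: 21.5
```

Request:
jog_arm(commands="50 0 0 0.016 0; 50 0 0 0.016 0")

```text
time: 10.95
tool_pos: [0.6482, -0.2449, 0.1954]
eef_rot: [[1.0, -0.007, 0.001], [-0.007, -1.0, -0.0], [0.001, 0.0, -1.0]]
ft_force: [0.0, 0.7, -0.7]
opening: 0.0599
gripper_force: 22.0
```

```bash
cat > asc.py <<'E'
from h import *
import sys
c=cap('side');h=cv2.cvtColor(c['img'],cv2.COLOR_RGB2HSV)
r0,r1,c0,c1=map(int,sys.argv[1:5])
for r in range(r0,r1): print(r,''.join(chr(48+min(9,h[r,k,2]//20)) if h[r,k,1]<60 else chr(97+h[r,k,2]//20) for k in range(c0,c1)))
E
python3 asc.py 116 154 212 292
```

```text
116 gggggffffeeeeeeeeeefihfhhg3233211111110110cghhhhhgggg655544333333333322221111111
117 ggggffgfeeeeeeeeeefhifefgf3333211011111111dghhhhhhhhhhhgggg555444333333333222111
118 ggggffffeeeeeeeeeehjgeed33333221111111011cfhhhhhhhhhhhhhhhhhhggg6555444333333323
119 ggggfffeeeeeeeeeefiifee222343211101111112fhhhhhhhhhhhhhhhhhhhhhhhhgg666555443333
120 ggggfeedeeeeeeeefhigeee21233321110111111cfgghhhhhhhhhhhhhhhhhhhhhhhhhhhhgg665554
121 ggggfeeeeeeeeeeehjgfeeec12232111111111112fffgfgggghhhihhhhhhhhhhhhhhhhhhhhghhhg6
122 gggffeeeeeeeeeefiifeeeec11222111e21111112ff5ffffffffggghhhhihhhhhhhhhhhhhhhhhhhg
123 ggfeeeeeeeeeeefiigeeeeed11222112f21111112444444444433445fgggghhhhhhhhhhhhhhhhhhh
124 ggeedeeeeeeeefhjgfeeeeed11222111d211111233333333333333333ffffffgggghhhhhhhhhhhhh
125 gfedeeeeeeeeegihfeeeeefe211111111111122333333333333333332fgfffffffffgggghhhhhhhh
126 ffeeeeeeeeeefiigeeeeeeff211111111111233333333333333333333fgggggggfffffffffgggghh
127 feeeeeeeeeeehjgfeeeeeeff2111111111122333333333333333333234fggggggggfggffffffffff
128 eeeeeeeeeeegihfeeeeeefgf2111111111123333333333333333333344fggggggggggggggggf
[... 1429 characters left out ...]
g7777ggggggggggggggg
146 ihfeeeeeedcdfgfeeeee3333333333333333333333333333333effggggggg7776ggggggggggggggg
147 hfeeeeeeedcegfeeeeeee3333333333333333333333333333efffffgggggg5654fgggggggggggggg
148 geeeeeeedcdfgeeeeeeeee33333333333333333333333333efffffffffffg5555fgggggggggggggg
149 feeeeeedcdfgfeeeeeeeeee43333333333333333333333edefffffffffffg6555ggggggggggggggg
150 eeeeeeedcegfeeeeeeeeeeff333333333333333333333eeeeeefffffffeef6555fgggggggggggggg
151 eeeeeedddffeeeeeeeeeedfge333333333333333333ffgffeefffffffede566555fggggggggggggg
152 eeeeee3334433344eeeeddefe4333333333333333eeggggggffgffffedde676554fggggggggggggg
153 eeeefe333333333333333334e433333333333333efffffgggggffffeddef776555fggggggggggggg
```

Request:
jog_arm(commands="50 0.016 0 0 0; 50 0.016 0 0 0")

```text
time: 11.2
tool_pos: [0.6504, -0.2448, 0.1956]
eef_rot: [[1.0, -0.006, -0.004], [-0.006, -1.0, -0.0], [-0.004, 0.0, -1.0]]
ft_force: [-8.5, -0.0, 4.4]
opening: 0.0595
gripper_force: 22.7
```

Request:
jog_arm(commands="50 0.016 0 0 0; 50 0.016 0 0 0")

```text
time: 11.4
tool_pos: [0.6511, -0.2448, 0.1961]
eef_rot: [[1.0, -0.006, -0.011], [-0.006, -1.0, 0.0], [-0.011, -0.0, -1.0]]
ft_force: [-19.0, 0.4, 11.9]
opening: 0.0595
gripper_force: 23.4
```

Request:
jog_arm(commands="50 0 0 0.012 0; 50 0 0 0.012 0")

```text
time: 11.6
tool_pos: [0.6568, -0.2447, 0.1986]
eef_rot: [[1.0, -0.006, 0.002], [-0.006, -1.0, -0.001], [0.002, 0.001, -1.0]]
ft_force: [0.3, 0.2, -0.5]
opening: 0.0596
gripper_force: 22.0
```

Request:
jog_arm(commands="50 0 0 0.012 0; 50 0 0 0.012 0")

```text
time: 11.8
tool_pos: [0.6564, -0.2445, 0.2011]
eef_rot: [[1.0, -0.006, 0.001], [-0.006, -1.0, -0.0], [0.001, 0.0, -1.0]]
ft_force: [0.4, 0.6, -1.9]
opening: 0.0598
gripper_force: 22.0
```

Request:
jog_arm(commands="50 0.02 0 0 0; 50 0.02 0 0 0")

```text
time: 12.0
tool_pos: [0.6614, -0.2445, 0.2006]
eef_rot: [[1.0, -0.006, 0.0], [-0.006, -1.0, 0.0], [0.0, -0.0, -1.0]]
ft_force: [0.5, -0.2, -0.4]
opening: 0.0597
gripper_force: 22.0
```

```bash
python3 asc.py 110 152 212 282
```

```text
110 hhhhhhhhhhhhhghgggf5531111111101111111011111111111111111111bdefgggggfh
111 hhhhhhhhhhhhhhhhhhggg3111211111111100112222221111111111111111ceffggggh
112 hhiiihhhhhhgfhhhhhhhg32222211111111101133333332222211111111111ccefgfff
113 ggggghhhhhgeefgggggffd22332111b111110014444443333332222211111111ccdddc
114 ffffffffggeddeeeeeeeed2333211111111100cgg65554444333333332221211111111
115 gfffffffeeeeeeeeeeeeff3333111111111b01cghhhgg6665554444443333332222111
116 ggggffffeeeeeeeeeeedef4332110111111112fhhhhhhhhhhgg6665554443333333332
117 ggggffffedeeeeeeeee223433211111111112fhhhhhhhhhhhhhhhhhgggg55544433333
118 gggggfffeeeeeeeeeefc13332111011111112hhhhhhhhhhhhhhhhhhhhhhhhggg655544
119 gggfffeeeeeeeeeeefhd1223111110111111cgghhhhhhhhhhhhhhhhhhhhhhhhhhhggg6
120 gggffeeeeeeeeeeefhid12221111b11111111efffggghhhhhhhhhhhhhhhhhhhhhhhhhh
121 ggggfedeeeeeeeeehjgd11221111ee2111112443334455666gg66hhhhhhhhhhhhhhhhh
122 gggffeeeeeeeeeefiifc112211113e21112433333333334443344gghhhhihhhhhhhhhh
123 ggffeeeeeeeeeefiigec111111101211123433333333333333334ffgfgggghhhhhhhhh
124 ggeeeeeeeeeeefhjgfed11111111111123333333333333
[... 1349 characters left out ...]
3333335gggggggggggggggggg
143 efhhfeeeeeedcde33333333333444433333333333333333335ffgggggggggggggggggg
144 fhhfeeeeeeedcefe33333333333333333333333333333335ffgggggggggggggggggggg
145 gigeeeeeeedcdffe433333333333333333333333333333ffggggggggggggg7777ggggg
146 igfeeeeeedddfffee433333333333333333333333333eeffffggggggggggg7776ggggg
147 hfeeeeeeeddegfeeee333333333333333333333333eefffffffffffggggg65654fgggg
148 geeeeeeedcdffeeeeee3333333333333333333333eeeffffffffffffffffg5555fgggg
149 feeeeeedcdfgfeeeeeee3333333333333333334feeeeeeeeffffffffffffg6555ggggg
150 eeeeeeddcegfeeeeeeeee3333333333333333ffgggffeeeeeeefffffffeef6555fgggg
151 eeeeeedddffeeeeeeeeee333333333333333effgggggggffeefffffffede566555fggg
```

Request:
jog_arm(commands="50 0.02 0 0 0; 50 0.02 0 0 0")

```text
time: 12.25
tool_pos: [0.6659, -0.2446, 0.2006]
eef_rot: [[1.0, -0.006, -0.0], [-0.006, -1.0, 0.0], [-0.0, -0.0, -1.0]]
ft_force: [-0.8, -0.4, -1.0]
opening: 0.0594
gripper_force: 22.1
```

Request:
jog_arm(commands="50 0.016 0 0 0; 50 0.016 0 0 0")

```text
time: 12.45
tool_pos: [0.6663, -0.2446, 0.2008]
eef_rot: [[1.0, -0.006, -0.008], [-0.006, -1.0, 0.001], [-0.008, -0.001, -1.0]]
ft_force: [-11.8, 0.7, 4.7]
opening: 0.0599
gripper_force: 22.7
```

Request:
jog_arm(commands="50 -0.016 0 -0.012 0; 50 -0.018 0 -0.024 0; 50 -0.02 0 -0.036 0; 50 -0.022 0 -0.048 0; 50 -0.022 0 -0.048 0")

```text
time: 12.95
tool_pos: [0.6627, -0.2448, 0.1916]
eef_rot: [[1.0, -0.006, -0.002], [-0.006, -1.0, -0.0], [-0.002, 0.0, -1.0]]
ft_force: [-10.5, 0.7, 10.4]
opening: 0.0599
gripper_force: 22.7
```

```bash
python3 asc.py 110 156 212 282
```

```text
110 hhhhhhhhhhhhhhggggf55421111111101111111111111111111111111111defggggggh
111 ihhhhhhhhhhhhhhhhhhhgg311111100111111133222221111111111111111ceffggghh
112 hhiihhhhhhhgfhhhhhhhgf2111111110011111333333332222111111111111ccefgfff
113 ggggghhhhhgedfgggggff3211111111111111145444343333332222211111111ccdddc
114 ffffffffggeddeeeeeeed21122211011110112ggg55554443333333332222211111111
115 ggfffffffeeeeeeeeeeefc1233211111110112ghhhhhggg65554444443333332221111
116 ggggffffeeeeeeeeeeefgd233321101110111cghhhhhhhhhhggg665554433333333332
117 gggggfgfedeeeeeeeefhhe2333110111111112hhhhhhhhhhhhhhhhhggg655544433333
118 ggggffffeeeeeeeeeeghfd333211101111111chhhhhhhhhhhhhhhhhhhhhhhgg6gf5544
119 ggggfffeeeeeeeeeefhfd3333211111111b112ghhhhhhhhhhhhhhhhhhhhhhhhhhhggg6
120 ggggfeeeeeeeeeeefhgd23432211011111101dfffggghhhhhihhhhhhhhhhhhhhhhhhhh
121 ggggfedeeeeeeeeehjfc23332111011111112fffffffgfgggghhhihhhhhhhhhhhhhhhh
122 gggffeeeeeeeeeefiie11222111111111111cfgggggfffff5fffggghhhhihhhhhhhhhh
123 ggffeeeeeeeeeefiigd112221111ee211111efgggfggggggfffffffgfgggghhhhhhhhh
124 gfeddeeeeeeeefhjgfd11222111cf4211113f444444fgg
[... 1649 characters left out ...]
3333333ffggggggg7776ggggg
147 hfeeeeeeedcegfeee333333333333333333333333333333333eefffgggggg5664fgggg
148 geeeeeeedcdffeeee333333333333333333333333333333eeeffffffffffg5555fgggg
149 feeeeeedcdfgfeeeee333333333333333333333333333deeefffffffffffg655fggggg
150 eeeeeeedcegfeeeeee433333333333333333333334feeeeeeeefffffffeef6555fgggg
151 eeeeeedddffeeeeeeee333333333333333333333efggggffeefffffffede566555fggg
152 eeeeee3334433334eee3333333333333333333eeffgggggggffgffffedde676554fggg
153 eeeef433333333333333333333333333333eeefffffffggggggffffeddef766555fggg
154 eeeee333333333333333333333333334543effffefffffffggffffeddfgf666555fgfg
155 eeee33333223333333333333333333344444gffffffffffgggfffeddfgff666555fffg
```

Request:
jog_arm(commands="50 -0.012 0 -0.012 0; 50 -0.016 0 -0.024 0; 50 -0.02 0 -0.032 0; 50 -0.02 0 -0.032 0")

```text
time: 13.4
tool_pos: [0.6589, -0.2452, 0.1827]
eef_rot: [[1.0, -0.007, 0.001], [-0.007, -1.0, -0.001], [0.001, 0.001, -1.0]]
ft_force: [-5.2, -0.2, 6.3]
opening: 0.0595
gripper_force: 21.8
```

```bash
python3 asc.py 116 158 212 282
```

```text
116 ggggffffeeeeeeeeeeefihe2111111011111112ghhhhhhhhhggg665554443333333332
117 ggggfgffeeeeeeeeeefhifd2122211111111102hhhhhhhhhhhhhhhhgggg55544433333
118 ggggffffeeeeeeeeeehjgec1233211111111112hhhhhhhhhhhhhhhhhhhhhhgg6555544
119 gggggffeeeeeeeeeefihfed1233211111111112ghhhhhhhhhhhhhhhhhhhhhhhhhhgg66
120 ggggfeeeeeeeeeeefhifeed2333211011111111ffggghhihhhhhhhhhhhhhhhhhhhhhhg
121 ggggfedeeeeeeeeehjhedd33332111101111112efff5gfgggghhhihihhhhhhhhhhhhhh
122 gggffeeeeeeeeeefiife323333211111111011efgggfffffffffggghhhihhhhhhhhhhh
123 ggffeeeeeeeeeefiigee223332211111111102fgggggggggfffffffgfgggghhhhhhhhh
124 gfeedeeeeeeeefhjgfee212332111111111112fgggggggggggggggfffffffffgggghhh
125 gfedeeeeeeeeegihfeeec12221111111111112fggggggggggggggggggggfffffffffgg
126 ffeeeeeeeeeefiigeeeec11221111d2111112efggggggggggggggggggggggggggfffff
127 feedeeeeeeeehigfeeeec11222111d2111113ff4444fgggggggggggggggggggggggggg
128 eeeeeeeeeeegihfeeeeed11111111111111134433334444efggggggggggggggggggggg
129 eeeeeeeeeefiifeeeeeee2111111111111333333333333334444ffgggggggggggggggg
130 eeeeeeeeeehigfeeeeeef21111111e2122333333333333
[... 1349 characters left out ...]
333333333dfffffg5555fgggg
149 feeeeeedcdfgfeeee4333333333333333333333333333333333333efffffgg555ggggg
150 eeeeeeddcegfeeeeee33333333333333333333333333333333333dffffeef6555fgggg
151 eeeeeedddffeeeeeee433333333333333333333333333333333ffefffede566555fggg
152 eeeeee3334434334ee43333333333333333333333333333fgfffffffedde676554fggg
153 eeeee333333333333333333333333333333333333333eeffggfffffeddef766555fggg
154 eeeee333333333333333333333333344544333333eeeffffggffffeddfgf766555fgfg
155 eeed333332233333333333333333334444434ffeeffffffgggfffeddfgff666555ffff
156 eee33333222333333333333333333333333345ggggfgfffgggffeddegfe46665554555
157 eed33332222333333333333333333333333334fgggghgggggffeddeffee46665553454
```

Request:
jog_arm(commands="85 0 0 0 0; 85 0 0 0 0; 85 0 0 0 0; 85 0 0 0 0; 85 0 0 0 0; 85 0 0 0.1 0; 85 0 0 0.2 0; 85 0 0 0.3 0; 85 0 0 0.4 0; 85 0 0 0.4 0; 85 0 0 0.4 0")

```text
time: 14.55
tool_pos: [0.6595, -0.2447, 0.2814]
eef_rot: [[1.0, -0.006, 0.001], [-0.006, -1.0, -0.001], [0.001, 0.001, -1.0]]
ft_force: [-0.2, -0.6, -0.2]
opening: 0.0851
gripper_force: 0.0
```

```bash
python3 - <<'E'
from h import *
ims=[]
for n,(x,y,w,h) in dict(side=(190,50,150,140),top=(240,60,150,140)).items():
    c=cap(n); ims.append(cv2.resize(c['img'][y:y+h,x:x+w,::-1],None,fx=2.66,fy=4,interpolation=cv2.INTER_CUBIC))
cv2.imwrite('pics/s7.png',np.hstack(ims))
E
```

```text
(no output)
```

View pics/s7.png

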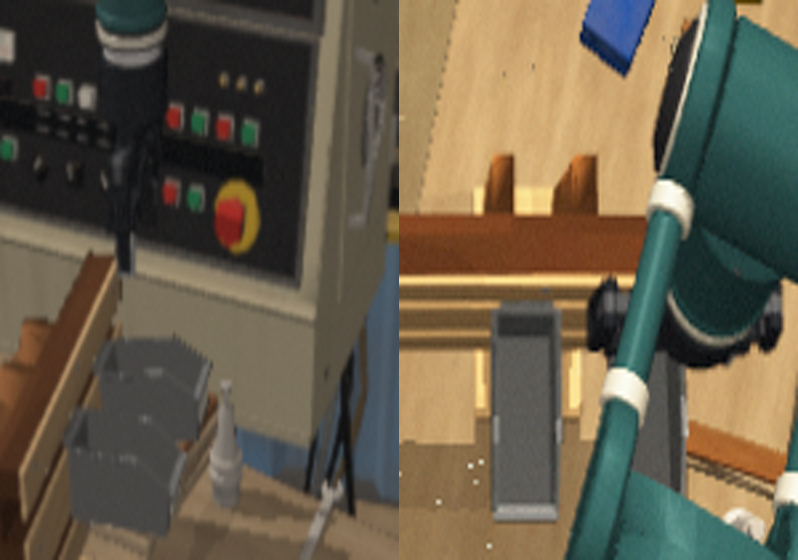

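Request:
jog_arm(commands="0 -0.15 0 0 0; 0 -0.302 0 0 0; 0 -0.302 0 0 0; 0 -0.302 0 0 0; 0 -0.302 0 0 0; 0 -0.302 0 0 0; 0 -0.302 0 -0.1 0; 0 -0.302 0 -0.2 0; 0 -0.302 0 -0.3 0; 0 -0.302 0 -0.36 0; 0 -0.302 0 -0.36 0")

```text
time: 15.75
tool_pos: [0.5825, -0.2438, 0.1876]
eef_rot: [[1.0, -0.006, -0.005], [-0.006, -1.0, 0.002], [-0.005, -0.002, -1.0]]
ft_force: [-0.5, 0.4, -1.0]
opening: -0.0001
gripper_force: 0.0
```

Request:
jog_arm(commands="0 0 0 -0.012 0; 0 0 0 -0.024 0; 0 0 0 -0.036 0; 0 0 0 -0.048 0; 0 0 0 -0.06 0; 0 0 0 -0.07 0; 0 0 0 -0.08 0; 0 0 0 -0.08 0")

```text
time: 16.55
tool_pos: [0.5837, -0.2445, 0.1705]
eef_rot: [[1.0, -0.006, 0.0], [-0.006, -1.0, 0.0], [0.0, -0.0, -1.0]]
ft_force: [-0.0, -0.7, 1.1]
opening: 0.0001
gripper_force: 0.3
```

Request:
jog_arm(commands="0 0 0 -0.012 0; 0 0 0 -0.024 0; 0 0 0 -0.024 0; 0 0 0 -0.024 0")

```text
time: 16.95
tool_pos: [0.5842, -0.2448, 0.1654]
eef_rot: [[1.0, -0.006, 0.001], [-0.006, -1.0, -0.001], [0.001, 0.001, -1.0]]
ft_force: [0.1, 0.1, 4.9]
opening: -0.0
gripper_force: 2.4
```

Request:
jog_arm(commands="0 0 0 -0.012 0; 0 0 0 -0.024 0; 0 0 0 -0.024 0; 0 0 0 -0.024 0")

```text
time: 17.35
tool_pos: [0.5843, -0.2452, 0.1648]
eef_rot: [[1.0, -0.006, 0.003], [-0.006, -1.0, -0.002], [0.003, 0.002, -1.0]]
ft_force: [-7.9, 3.8, 26.3]
opening: -0.0002
gripper_force: 13.4
```

Request:
jog_arm(commands="0 0 0 0.1 0; 0 0 0 0.2 0; 0 0 0 0.35 0; 0 0 0 0.5 0; 0 -0.15 0 0.6 0; 0 -0.3 0 0.6 0; 0 -0.4 0 0.6 0; 0 -0.4 0 0.6 0; 0 -0.4 0 0.6 0")

```text
time: 18.25
tool_pos: [0.4831, -0.2446, 0.3082]
eef_rot: [[1.0, -0.007, -0.0], [-0.007, -1.0, 0.0], [-0.0, -0.0, -1.0]]
ft_force: [0.2, 0.8, 0.3]
opening: -0.0003
gripper_force: 0.0
```

```bash
python3 - <<'E'
from h import *
s=cap('side')
# predicted outline when home (board face .706, slat z) for both bins
for n,y in(('hung',-.1326),('mine',-.245)):
    for nm,(bx,by,bz) in dict(rimN=(-66,30,42),rimF=(-66,-30,42),knee=(-22,30,66),botfront=(-60,30,0),backtop=(60,30,66)).items():
        print(n,nm,proj(s,[[.646+bx/1e3,y+by/1e3,.126+bz/1e3]])[0].round(1))
E
python3 asc.py 126 185 205 280
```

```text
hung rimN [255.1 174.3]
hung rimF [259.9 163.8]
hung knee [240.6 165.8]
hung botfront [253.5 185.6]
hung backtop [214.5 162.6]
mine rimN [263.9 155.2]
mine rimF [268.2 145.9]
mine knee [250.4 147.2]
mine botfront [262.3 166.1]
mine backtop [225.7 144.4]
126 ffgggggffeeeeeeeeeefiifeeeeeefggggggggggggggggggggggggggggggggggggggggggfff
127 ffgggggfedeeeeeeeeehigfeeeeeefgggggggggggggggggggggggggggggggggggggggggggfg
128 ffffggfeeeeeeeeeeegihfeeeeeefggggfggggggggggggggggggggggggggggggggggggggggg
129 eeefggfeeeeeeeeeefiifeeeeeefggggggggggggggggggggggggggggggggggggggggggggggg
130 dddeffeeeeeeeeeeehigfeeeeeefggggggggggggggggggggggggggggggggggggggggggggggg
131 eeeeeeeeeeeeeeeegihfeeeeeedefgfgggfgggggggggggggggggggggggggggggggggggggggg
132 ffeeeeeeeeeeeeefiigeeeeeeddeffffggggggggggggggggggggggggggggggggggggggggggg
133 ffeeeeeeeeeeeeehigfeeeeeeddegfefggfgggggggggggggggggggggggggggggggggggggggg
134 eeeeeeeeeeeeeegihfeeeeeedddffeeffffgggggggggggggggggggggggggggggggggggggggg
135 eeeeeeeeeeeeefiifeeeeeed333ee345444ffgggffggggggggggggggggggggggggggggggggg
136 feeeeeeeeeeeehigfeeeeee3333333343334444444
[... 3173 characters left out ...]
333333333333333333333333333333333344eeggghghhhggggggf55554ee
177 gfeeeeeeeeee333333333333333333333333333333333333354efggghhhhhgggggggfgffeee
178 gfeeeeeeeeed33333333333333333333333333333333333335eegggggghhggggggggggggfgg
179 feeeeeeeeeed34333333333333333333333333333333333334efffffffggggggggggggggggg
180 feeeeeeeeedcefed334444333443333333333333333333333efeeeeeffffffffffggggggghh
181 eeeeeeeeedcdffeeede5fffffgg4444333333333333333333eeeeeeeeeeeeeeeeefffffgghg
182 eeeeeeeeeddffeeeeeefffffgggggggffe44433333333333efffffefeeeeeeeeeeeeeeeffgf
183 eeeeeeeedcdffeeeeefggfffffgggggggggfffeee4443334effffffffeeeeeeeeeeeeeeffff
184 eeeeeeeecdefeeeeeeggggggfffffffggggggggfffeeeeeeffffffffffeeeeeeeeeeeeeffff
```

```bash
python3 -c "
from station import bot
print(bot.sign_off())"
```

```text
the job is handed in; nothing more can be done
None
```

The bin is hooked in the top groove beside its neighbour and pressed until the rim stopped firmly at 26 N. The last side view puts its rim where a seated bin's should be. The gripper is clear, none of the logged moves went near the other items, and the job is handed in; the sign-off gave no verdict.

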